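Seat the sharpening stone in its bench holder

TASK

Take the sharpening stone off its board, lay it flat in the bench holder with one end between the flared ends of the guides, and let go of it. Then push it from its tail end along the converging guides until it is fully home against the cushioned end stop, with the stop's sprung pin pressed in; feel for the stop and push gently, since a hard shove (over about 25 N) chips the stone. Ease off slowly, take the hand away, and leave the other things on the bench where they are.

Things in the scene. Friction and masses are not known exactly. Their poses are not given: they have to be found in the camera images.
- stone_center (a point): the sharpening stone: plain rectangular block 52 mm wide (its x), 160 long (its y), 26 high (z), 0.42 kg, brown above and grey below, lying flat and loose along a fixed dark wooden board (64 x 252 x 34 mm high) in front of the vice; this point is the stone's centre, half-way up. Either end may go first. Board and offcut are darker, wooden
- holder: the stone holder, fixed to the bench: dark steel base plate 10 mm thick, 124 wide, with the guides on it. Origin on its centre line at bench height (underside of the plate); x is the direction in which the stone is pushed in, z up. The plate runs from x = -210 to +80 mm; the part before x = -125 mm is bare
- guides: the two wooden guide rails with the end stop, fixed on the holder's plate; same origin and axes as the holder
- guide_mouth (a point): centre of the mouth of the guides, on the plate's top, at the holder's x = -125 mm; same axes. Rails 20 mm high, 12 thick. The gap between them is 91 mm here and narrows evenly to 55 mm at 95 mm farther along x; from there they are parallel, 55 mm apart, for 105 mm
- stop_zone (a point): a point of the plate's top on the centre line at the holder's x = +42.5 mm. The end stop, a steel block 24 mm high with black clamp knob (to 49 mm above the bench), is clamped with its face within 12.5 mm of this point along x: not measured, to be felt. Its face is cushioned and gives 1 mm per 6 N, 5 mm at most. The stone is home when its leading end rests on that face
- pin (a joint): the small brass pin (10 mm across) in the middle of the end stop's face, half-way up the stone: m pressed in, 0 = standing 2.5 mm proud of the face, 0.0025 = flush. Its weak spring gives 0.4 to 1 N, too weak to push the stone back out; the stone presses it flush as it comes home
- offcut_long: bystander: dark wooden offcut, 47 x 161 x 22 mm, to the right; origin at the centre of its underside
- big_nut: bystander: large hexagon nut, 36 x 41 x 19 mm, near the front edge of the bench between stone and holder; origin at the centre of its underside
- stud: bystander: turned steel stud standing upright behind the holder, 42 mm across, 69 mm high; origin at the centre of its underside

How it is judged (in metres and radians):
On the way, in this order (a step that is already met when the one before it is completed fails the run):
1. the stone lies flat on the holder's plate, one end between the flared guides but not yet in the parallel part, and is let go (x of stone_center in the frame of holder between -0.195 and -0.105 m and y of stone_center in the frame of holder between -0.03 and 0.03 m and z of stone_center in the frame of holder below 0.026 m and angle between stone_center's own z axis and vertical below 0.05 rad and contact force between the fingers and stone below 0.1 N), for 0.1 s.
2. the stone is home between the guides, the stop's pin pressed in (value of joint pin above 0.0017 m and x of stone_center in the frame of holder above -0.056 m), for 0.2 s.
At the end, for the whole second after the job is handed in: the stone lies flat and still between the parallel guides (centred within 4 mm, in line within 0.06 rad), home against the end stop: the stop's pin is pressed in by at least 1.5 of its 2.5 mm, and the stone is released (value of joint pin above 0.0015 m and x of stone_center in the frame of holder between -0.056 and -0.02 m and y of stone_center in the frame of holder between -0.004 and 0.004 m and z of stone_center in the frame of holder below 0.026 m and angle between the y axis of stone_center and the x axis of holder, either way round below 0.06 rad and angle between stone_center's own z axis and vertical below 0.04 rad and linear speed of stone below 0.01 m/s); the robot touches nothing.
It fails at once if the stone is pressed against the guides or the end stop with more than 30 N (contact force between stone and guides above 30 N).
It fails at once if a bystander is moved by more than 15 mm (distance of any of offcut_long, big_nut, stud from where it was at the start of the episode above 0.015 m).
It also fails if it takes over 67 s, if anything falls off the work surface, if the arm or the gripper's body presses on something with over 40 N, if the wrist force passes 120 N, or if a joint passes its speed limit or range.

ROBOT

A 6-joint arm with a two-finger parallel gripper is mounted at the origin on a cart in front of the work surface, level with it; the furniture and walls round the work are solid. World frame = base frame: x ahead of the robot, y to its left, z up, the work surface at z = 0. Lengths are in mm, angles in rad, forces in N, time in s.
With the tool pointing down it reaches from about 275 to 725 mm from the base axis. Payload 5.6 kg.
Tool frame: the origin (TCP) lies between the finger pads; the fingertips stand 17 mm ahead of it and the grasp point (between the pads) lies 2 mm behind it; z points along the fingers, y is the direction in which the jaws open and shut (so a half turn about z gives the same grasp; the last joint's range is limited). The gripper opens to 85 mm and grips with 20 to 120 N. Pads are 22 mm wide; open, the fingers measure 114 mm over their backs; the gripper's body (76 mm by 85 mm) begins 54 mm behind the grasp point. The pads swing forward as they close: fully open they stand 13 mm farther back than shut.
Start: joints at [1.56, 0.255, 0.108, 0, -1.424, -0.285], TCP at [160.3, 526.115, 248.283] pointing down, gripper open.
Joint ranges: [-2.95, 2.95], [-1.21, 1.97], [-1.09, 1.5], [-2.87, 1.71], [-2.94, -0.07], [-3.05, 3.05]. Speed limits (rad/s): [2.57, 2.57, 3.14, 3.14, 3.14, 3.14].

INTERFACE

Orientations are given as a unit quaternion [w, x, y, z].
In Python, from cell import bot gives the robot as it stands. The module is installed in compiled form; this text tells all that it offers.
- The arm moves only by the tool send_rows, never from a script. Its argument "rows" is a list that holds one entry, the list of rows, each a list of 4 numbers: the shift along the world's x, y, z in mm, then the turn about the world's z in degrees. In form: [[[dx, dy, dz, turn], ...]]. A call has exactly 8 rows; each row is the pose to reach, as a shift and turn from the pose measured when the call began; what a row does not reach only later rows make up. A row lasts 1/12 s, in which the tool goes at most 41.7 mm and 7.16 degrees, less where a joint would pass 70% of its speed; a pose out of reach is approached as far as the arm can. A call with a gripper value outside its range is refused whole. "jaw" is the closure, from 0 (fully open) to 1 (shut), set as the call begins (left out, the last holds). The fingers move at their own pace and stop on an object; "newtons" is the grip in N (left out, the last holds). Time passes only in rows, so rows that repeat a pose let the fingers close, or fill a call up. It gives the time, the measured TCP pose, the force and the opening at its end, in the units of the state.
- bot.get_obs(): the state, without advancing time (a new reading comes with each control period).
- bot.snapshot(name): name is "scene" or "top"; returns the picture (384x512x3 uint8, red, green, blue); there is no depth.
- bot.camera_model(name): a dict with "vertical_fov" (degrees; the focal length in pixels is half the picture's height over the tangent of half this angle, whatever the lens; pixels are square), "cx", "cy" (the principal point, pixels), "k1" (the pictures are not rectified: a ray, as slopes to the right and down, at radius r is drawn at 1 + k1 r^2 times it, then the intrinsics apply), "eye" and "rotation" of the camera in the world. Camera axes: x right, y down, z forward; pixel columns grow to the right and rows downward; lengths in mm; the calibration is good to about 2 mm. A picture is of the moment at which its call begins. camera_model takes no time and is no camera call.
- bot.close_job(): hands the job in, once; it reports no verdict.
The state is a dict: "time_s": time; "qpos": joint angles; "joint_vel": joint speeds; "joint_efforts": joint torques, N m; "tool_pos": TCP position; "eef_rot": TCP orientation; "contact_force": force on the tool from outside, world axes, zero at the start; "moment": the same for the moment, N m; "gripper_width": finger opening in mm.
Only numpy, scipy, OpenCV 4.12 (cv2) and the standard library are available. Lean on these libraries where they do the work, as an engineer would, in place of code of your own. Each camera call takes 0.05 s, during which the arm holds its last target.

## Working session

There is one attempt and no reset: what is moved stays moved. The work goes in short steps, Python scripts to look and compute and a tool call to move; the robot and the scene stay as the last step left them, time stands still between calls to the robot, and variables do not carry over. Pictures are saved under pics/ and viewed, and the job is handed in when it is done.

Besides the shell and the picture viewer there is one more tool, called after ">>>" in YAML: its name, and indented under it one key for each argument. send_rows: Moves the arm, as the interface text tells. Its arguments: {"type":"object","properties":{"rows":{"type":"array"},"jaw":{"type":"number"},"newtons":{"type":"number"}},"required":["rows"]}

```bash
mkdir -p pics; python3 - <<'E'
from cell import bot
import cv2
o=bot.get_obs()
for k,v in o.items(): print(k,v)
for n in("scene","top"):
    im=bot.snapshot(n); cv2.imwrite(f"pics/{n}0.png",im[:,:,::-1]); print(n,bot.camera_model(n))
E
```

```text
time_s 0.0
qpos [ 1.55960495e+00  2.55740665e-01  1.07010128e-01 -4.67573304e-04
 -1.42387058e+00 -2.84593378e-01]
joint_vel [-0.00083756 -0.00159343 -0.00099723 -0.00095119 -0.00064494 -0.00246292]
joint_efforts [-3.52589723e-04 -3.86636782e+01  2.37931806e+01  5.36492676e+00
 -6.39769496e-03  4.08691363e-06]
tool_pos [160.13357193 525.69982391 247.40239265]
eef_rot [ 9.25486349e-04  9.89078337e-01 -1.47387840e-01 -1.06105428e-04]
contact_force [ 0.26426883 -0.18605317 -0.0046802 ]
moment [ 0.03426759  0.02329091 -0.00334876]
gripper_width 85.32568326485931
scene {'vertical_fov': 50.34208128161262, 'cx': 258.2830738703981, 'cy': 191.24696455234974, 'k1': -0.022269508405717686, 'eye': array([-217.81302565, -580.67391976,  691.8237752 ]), 'rotation': array([-0.40891498,  0.76818952, -0.42969902,  0.24089866])}
top {'vertical_fov': 52.389487550314385, 'cx': 246.4253986611914, 'cy': 192.38069855105496, 'k1': -0.07966374386681707, 'eye': array([ 387.70851811, -123.05758032, 1086.67499859]), 'rotation': array([-0.06509998,  0.71001152, -0.69715791,  0.07494315])}
```

View pics/scene0.png

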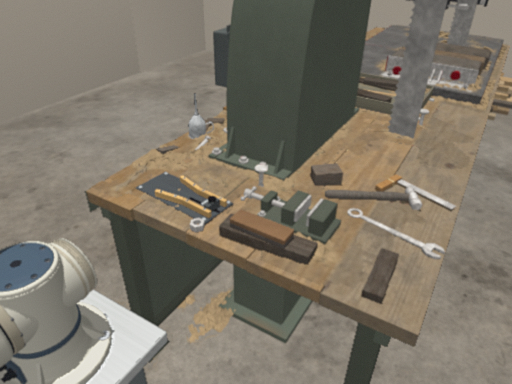

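View pics/top0.png

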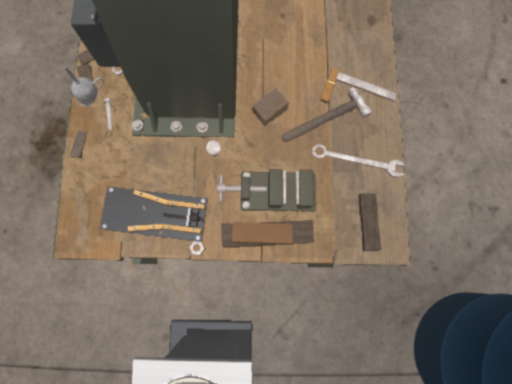

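The views show the holder at the left (top view about (155,213), mouth to the left, stop at ~(195,215)), the stone on its board at (262,233), the nut at (197,248) and the stud at (213,148). Now I'll enlarge the top view and write the ray helpers.

```bash
cat > h.py <<'E'
import numpy as np, cv2
from scipy.spatial.transform import Rotation as R
from cell import bot
def cam(n):
    m=bot.camera_model(n); f=192/np.tan(np.radians(m['vertical_fov']/2)); q=m['rotation']
    return f,m['cx'],m['cy'],m['k1'],np.array(m['eye']),R.from_quat([q[1],q[2],q[3],q[0]]).as_matrix()
def proj(n,P):
    f,cx,cy,k,e,M=cam(n); p=(np.atleast_2d(P)-e)@M; s=p[:,:2]/p[:,2:]; s=s*(1+k*(s**2).sum(1,keepdims=True)); return s*f+[cx,cy]
def rays(n,uv):
    f,cx,cy,k,e,M=cam(n); d=(np.atleast_2d(uv).astype(float)-[cx,cy])/f; s=d.copy()
    for _ in range(20): s=d/(1+k*(s**2).sum(1,keepdims=True))
    v=np.c_[s,np.ones(len(s))]@M.T; return e,v
def plane(n,uv,z):
    e,v=rays(n,uv); return e+v*((z-e[2])/v[:,2])[:,None]
E
python3 - <<'E'
from h import *
print(proj("top",[[0,0,0],[400,0,0],[400,300,0],[160,526,248]]),proj("scene",[[0,0,0],[400,0,0],[160,526,248]]))
im=cv2.imread("pics/top0.png")
cv2.imwrite("pics/t_hold.png",cv2.resize(im[170:270,90:230],None,fx=5.5,fy=5.5,interpolation=cv2.INTER_CUBIC))
cv2.imwrite("pics/t_stone.png",cv2.resize(im[150:260,200:330],None,fx=5.4,fy=5.4,interpolation=cv2.INTER_CUBIC))
im=cv2.imread("pics/scene0.png")
cv2.imwrite("pics/s_all.png",cv2.resize(im[160:270,130:350],None,fx=3.6,fy=3.6,interpolation=cv2.INTER_CUBIC))
E
```

```text
[[190.26835143 419.1585955 ]
 [195.45398133 265.1277536 ]
 [ 87.53746885 262.37610255]
 [-64.74462254 367.98156754]] [[ 51.93123078 349.11313469]
 [184.8062713  236.86950545]
 [-54.35976137 137.05070281]]
```

View pics/t_hold.png

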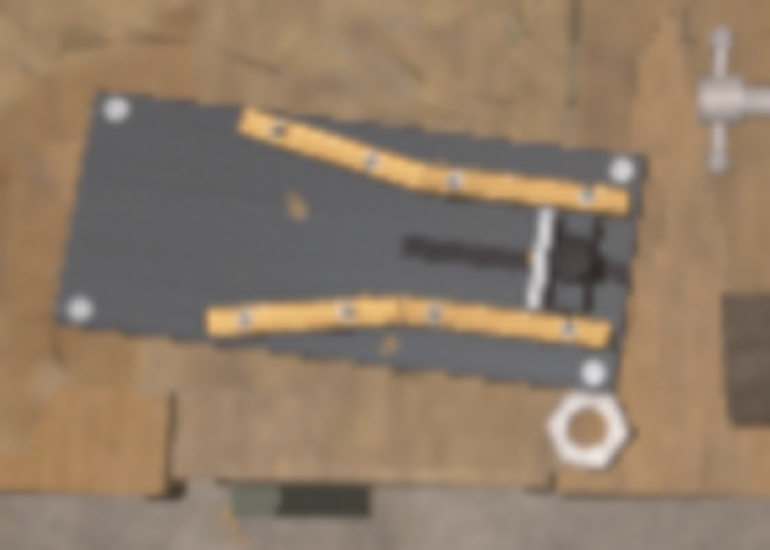

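View pics/t_stone.png

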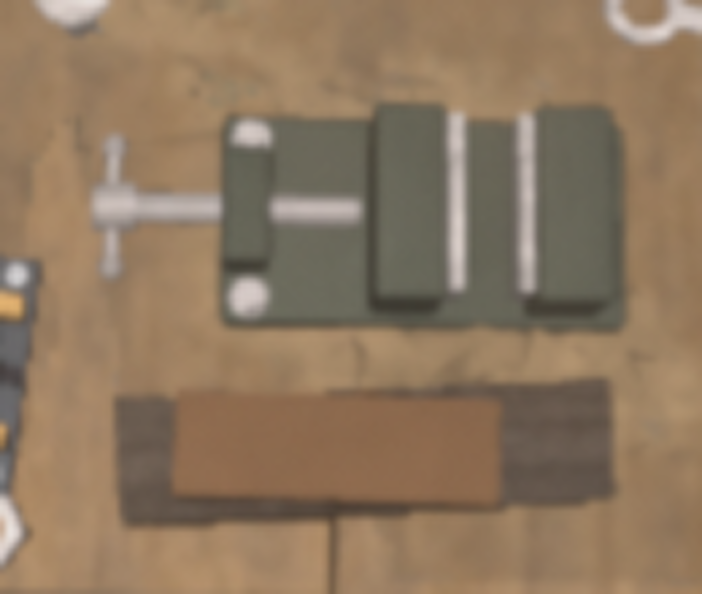

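View pics/s_all.png

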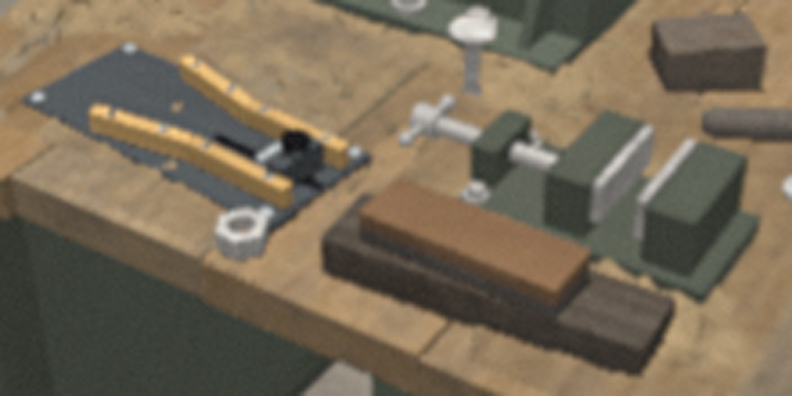

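The crops show: plate corners (108,187), (207,198), (202,241), (100,228); yellow rails; the white stop face near (188,217); the stone's top (232..293, 222..243) askew to its board by a few degrees. Next I'll measure these with masks.

```bash
cat > meas.py <<'E'
from h import *
def stone(n,im,z,box,dbg=False):
    # im rgb
    hsv=cv2.cvtColor(im,cv2.COLOR_RGB2HSV)
    x0,y0,x1,y1=box
    r=im.astype(int)
    return hsv[y0:y1,x0:x1]
E
python3 - <<'E'
from h import *
im=cv2.imread("pics/top0.png"); hsv=cv2.cvtColor(im,cv2.COLOR_BGR2HSV)
for nm,p in dict(stone=(262,233),board=(303,236),board2=(227,235),bench=(240,215),plate=(120,210),rail=(140,228),face=(188,216)).items(): print(nm,hsv[p[1],p[0]],hsv[p[1]+2,p[0]+3])
E
```

```text
stone [ 14 116 141] [ 13 114 141]
board [14 63 97] [13 60 97]
board2 [ 13  64 111] [ 13  65 106]
bench [ 15 104 157] [ 15 102 153]
plate [135   5  98] [120   3  98]
rail [ 18 126 224] [ 16  83 135]
face [160   4 194] [175  21  72]
```

```bash
python3 - <<'E'
from h import *
def rect(n,mask,z,box,er=3):
    x0,y0,x1,y1=box; m=np.zeros_like(mask); m[y0:y1,x0:x1]=mask[y0:y1,x0:x1]
    m=cv2.morphologyEx(m,cv2.MORPH_OPEN,np.ones((er,er),np.uint8)); m=cv2.morphologyEx(m,cv2.MORPH_CLOSE,np.ones((3,3),np.uint8))
    c=max(cv2.findContours(m,cv2.RETR_EXTERNAL,cv2.CHAIN_APPROX_NONE)[0],key=cv2.contourArea)
    P=plane(n,c[:,0,:],z)[:,:2].astype(np.float32)
    return cv2.minAreaRect(P),m,cv2.minAreaRect(c)
im=cv2.imread("pics/top0.png"); hsv=cv2.cvtColor(im,cv2.COLOR_BGR2HSV)
b=cv2.GaussianBlur(hsv,(3,3),0)
ms=cv2.inRange(b,(8,92,120),(18,140,149))
r,m,c=rect("top",ms,60,(222,212,308,252)); print("stone top",r,c)
mp=cv2.inRange(b,(0,0,60),(180,30,120)); 
r,m2,c=rect("top",mp,10,(95,180,212,246)); print("plate",r,cv2.boxPoints(r)); 
vis=np.hstack([m[170:270,90:320],m2[170:270,90:320]]); cv2.imwrite("pics/masks.png",cv2.resize(vis,None,fx=1.7,fy=1.7))
print("manual stone",plane("top",[(232.6,222.8),(292.6,223.9),(293,243.7),(232,241.5)],60).round(1))
print("manual plate",plane("top",[(108.2,186.7),(207.3,198.5),(202.2,240.9),(100.5,228.5)],10).round(1))
def cr(x,y): return (x/5.5+90,y/5.5+170)
rl=[cr(243,108),cr(240,130),cr(418,170),cr(425,187),cr(630,190),cr(628,214),cr(205,310),cr(207,336),cr(397,297),cr(612,322),cr(610,346)]
print("rails z30",plane("top",rl,30).round(1))
print("face top z34",plane("top",[cr(545,208),cr(530,306)],34).round(1), plane("top",[cr(572,260)],49).round(1))
print("nut",plane("top",[cr(588,428)],19).round(1),"stud",plane("top",[(213.5,148)],69).round(1))
# scene manual stone top corners
def cs(x,y): return (x/3.6+130,y/3.6+160)
print("scene stone",plane("scene",[cs(402,183),cs(590,247),cs(556,295),cs(362,207)],60).round(1))
print("scene plate",plane("scene",[cs(130,45),cs(372,158),cs(25,98),cs(262,230)],10).round(1))
print(cs(290,140))
E
```

```text
stone top ((484.6844787597656, -178.15261840820312), (163.9514923095703, 72.75566864013672), 82.42932891845703) ((262.009765625, 233.60147094726562), (62.50077819824219, 27.591327667236328), 8.530765533447266)
plate ((540.7249755859375, 147.928955078125), (232.91677856445312, 117.49617767333984), 82.9709701538086) [[468.16714   39.534966]
 [584.7803    25.1567  ]
 [613.28284  256.32294 ]
 [496.66968  270.7012  ]]
manual stone [[ 511.5 -100.5   60. ]
 [ 511.5 -259.4   60. ]
 [ 459.2 -260.3   60. ]
 [ 462.3 -100.1   60. ]]
manual plate [[612.9 255.9  10. ]
 [584.6 -26.9  10. ]
 [466.  -17.1  10. ]
 [493.8 267.6  10. ]]
rails z30 [[601.8 175.2  30. ]
 [590.5 175.8  30. ]
 [572.   84.7  30. ]
 [563.4  80.7  30. ]
 [564.  -21.8  30. ]
 [551.8 -21.2  30. ]
 [499.4 186.8  30. ]
 [486.6 184.9  30. ]
 [508.   91.6  30. ]
 [497.8 -15.3  30. ]
 [486.  -14.8  30. ]]
face top z34 [[553.4  19.7  34. ]
 [504.5  24.9  34. ]] [[525.7   3.4  49. ]]
nut [[446.3  -4.3  19. ]] stud [[713.9 -43.9  69. ]]
scene stone [[ 508.3 -107.7   60. ]
 [ 514.9 -257.4   60. ]
 [ 457.6 -261.4   60. ]
 [ 468.7  -99.5   60. ]]
scene plate [[611.1 250.8  10. ]
 [581.4 -31.4  10. ]
 [496.6 266.2  10. ]
 [459.3 -14.3  10. ]]
(210.55555555555554, 198.88888888888889)
```

View pics/masks.png

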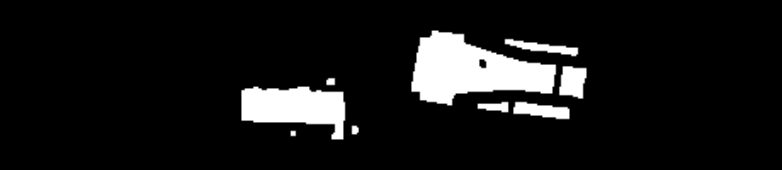

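```bash
python3 - <<'E'
from h import *
def cr(x,y): return (x/5.5+90,y/5.5+170)
pts=[]
W=[];H=[]
for uv,z,h in [((108.2,186.7),10,(-210,62)),((207.3,198.5),10,(80,62)),((202.2,240.9),10,(80,-62)),((100.5,228.5),10,(-210,-62)),
 (cr(240,130),30,(-125,45.5)),(cr(425,187),30,(-30,27.5)),(cr(628,214),30,(75,27.5)),(cr(205,310),30,(-125,-45.5)),(cr(397,297),30,(-30,-27.5)),(cr(612,322),30,(75,-27.5))]:
    W.append(plane("top",uv,z)[0][:2]);H.append(h)
W=np.array(W);H=np.array(H,float)
wm,hm=W.mean(0),H.mean(0); U,S,V=np.linalg.svd((H-hm).T@(W-wm)); Rm=(V.T@np.diag([1,np.linalg.det(V.T@U.T)])@U.T)
t=wm-Rm@hm; print("holder origin",t,"xaxis",Rm[:,0],"yaw",np.degrees(np.arctan2(Rm[1,0],Rm[0,0])))
print("resid",((H@Rm.T+t)-W).round(1).tolist())
g=lambda x,y:(Rm@[x,y]+t).round(1)
for x in (-255,-235,-215,-150,-135,-125,-80): print(x,g(x,0))
f=plane("top",[cr(545,208),cr(530,306)],34)[:,:2]; print("face in holder",(f-t)@Rm)
n=plane("top",[cr(588,428)],19)[0,:2]; print("nut in holder",(n-t)@Rm)
# vice
def ct(x,y): return (x/5.4+200,y/5.4+150)
def cs(x,y): return (x/3.6+130,y/3.6+160)
def tri(a,b):
    e1,d1=rays("top",a);e2,d2=rays("scene",b);d1=d1[0]/np.linalg.norm(d1);d2=d2[0]/np.linalg.norm(d2)
    A=np.c_[d1,-d2]; s=np.linalg.lstsq(A,e2-e1,rcond=None)[0]; p,q=e1+d1*s[0],e2+d2*s[1]; return (p+q)/2,np.linalg.norm(p-q)
print("vice jaw near-left top",tri(ct(375,298),cs(548,168)));print("right jaw near right top",tri(ct(606,300),cs(708,195)))
print("vice base near edge z8",plane("top",[ct(230,325),ct(620,325)],8))
E
```

```text
holder origin [532.63179714  56.00256965] xaxis [-0.10024825 -0.99496246] yaw -95.75346582046713
resid [[2.4, 2.9], [1.7, -2.9], [-3.0, -0.3], [-1.9, 3.6], [-0.1, -0.0], [-0.4, 2.4], [0.6, -0.2], [0.4, -1.9], [0.3, -3.0], [-0.1, -0.6]]
-255 [558.2 309.7]
-235 [556.2 289.8]
-215 [554.2 269.9]
-150 [547.7 205.2]
-135 [546.2 190.3]
-125 [545.2 180.4]
-80 [540.7 135.6]
face in holder [[ 34.03440944  24.30117426]
 [ 33.73365635 -24.88855274]]
nut in holder [ 68.65086298 -79.87311878]
vice jaw near-left top (array([ 558.71812609, -198.04910134,   77.37113987]), np.float64(3.800233855650634))
right jaw near right top (array([ 559.53413381, -312.95138164,   97.10826592]), np.float64(16.211192460552528))
vice base near edge z8 [[ 553.74805213 -126.45842632    8.        ]
 [ 557.50190459 -329.25365036    8.        ]]
```

>>> send_rows:
  rows:
    - [[14, -30, 0, -4], [28, -60, 0, -8], [42, -90, 0, -12], [56, -120, 0, -16], [70, -150, 0, -20], [84, -180, 0, -24], [98, -210, 0, -28], [112, -240, 0, -32]]
  jaw: 0.1
  newtons: 60

```text
time_s: 0.77
tool_pos: [272.3, 284.0, 247.2]
eef_rot: [0.001, 0.91, -0.416, -0.0]
contact_force: [1.3, -0.3, 0.3]
gripper_width: 76.7
```

>>> send_rows:
  rows:
    - [[14, -35, 0, -4], [28, -70, 0, -8], [42, -105, 0, -12], [56, -140, 0, -16], [70, -175, 0, -20], [84, -210, -5, -24], [98, -245, -12, -28], [112, -280, -20, -32]]

```text
time_s: 1.43
tool_pos: [384.4, 2.1, 227.2]
eef_rot: [0.0, 0.759, -0.651, -0.0]
contact_force: [0.9, 1.2, 0.3]
gripper_width: 76.9
```

>>> send_rows:
  rows:
    - [[16, -28, -10, -2], [32, -56, -20, -4], [48, -84, -32, -6], [64, -112, -46, -8], [80, -140, -62, -9], [92, -164, -78, -9], [101, -182, -92, -9], [101, -182, -100, -9]]

```text
time_s: 2.1
tool_pos: [485.4, -182.5, 124.5]
eef_rot: [-0.002, -0.704, 0.71, 0.002]
contact_force: [-0.5, 0.3, -0.5]
gripper_width: 76.7
```

```bash
python3 - <<'E'
from h import *
a=bot.snapshot("top")[:,:,::-1];b=bot.snapshot("scene")[:,:,::-1]
a=cv2.resize(a[160:270,190:330],None,fx=2.8,fy=2.8);b=cv2.resize(b[110:270,170:350],None,fx=2.2,fy=2.2)
c=np.zeros((360,800,3),np.uint8);c[:a.shape[0],:a.shape[1]]=a;c[:b.shape[0],400:400+b.shape[1]]=b[:, :400]
cv2.imwrite("pics/g1.png",c)
E
```

```text
(no output)
```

View pics/g1.png

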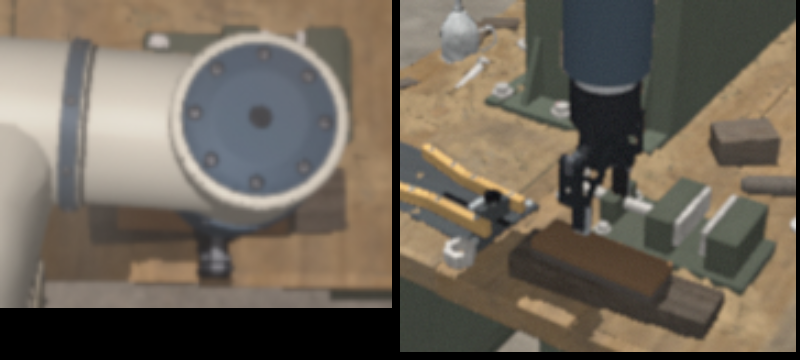

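The view shows the fingers astride the stone (front finger at about (580,215) in the right half), with the vice clear behind. Descending.

>>> send_rows:
  rows:
    - [[1, 2, -15, 0.5], [1, 2, -30, 0.5], [1, 2, -42, 0.5], [1, 2, -52, 0.5], [1, 2, -60, 0.5], [1, 2, -66, 0.5], [1, 2, -69, 0.5], [1, 2, -69, 0.5]]

```text
time_s: 2.87
tool_pos: [484.9, -178.0, 55.7]
eef_rot: [0.002, 0.708, -0.707, -0.003]
contact_force: [0.7, 0.1, 0.0]
gripper_width: 76.7
```

>>> send_rows:
  rows:
    - [[0, 0, 0, 0], [0, 0, 0, 0], [0, 0, 0, 0], [0, 0, 0, 0], [0, 0, 0, 0], [0, 0, 0, 0], [0, 0, 0, 0], [0, 0, 0, 0]]
  jaw: 1
  newtons: 60

```text
time_s: 3.53
tool_pos: [486.3, -178.2, 57.2]
eef_rot: [0.001, 0.708, -0.706, -0.001]
contact_force: [0.8, -0.6, 6.0]
gripper_width: 50.8
```

Opening is 50.8 mm, so the stone is gripped; the 6 N upward suggests a light touch of the tips on the board. Lift.

>>> send_rows:
  rows:
    - [[0, 0, 3, 0], [0, 0, 8, 0], [0, 0, 15, 0], [0, 0, 25, 0], [0, 0, 40, 0], [0, 0, 55, 0], [0, 0, 65, 0], [0, 0, 70, 0]]

```text
time_s: 4.2
tool_pos: [487.0, -178.3, 129.2]
eef_rot: [0.0, 0.708, -0.706, -0.0]
contact_force: [0.1, -0.1, -3.1]
gripper_width: 50.7
```

```bash
python3 - <<'E'
from h import *
o=bot.get_obs();print(o['tool_pos'],o['contact_force'],o['moment'],o['gripper_width'])
b=bot.snapshot("scene")[:,:,::-1]
cv2.imwrite("pics/g2.png",cv2.resize(b[110:280,170:350],None,fx=3.4,fy=3.4,interpolation=cv2.INTER_CUBIC))
E
```

```text
[ 487.03013111 -178.34220634  129.16518764] [ 0.05559813 -0.05567373 -3.1477294 ] [-0.01139876 -0.0140939   0.09184037] 50.72161844419344
```

View pics/g2.png

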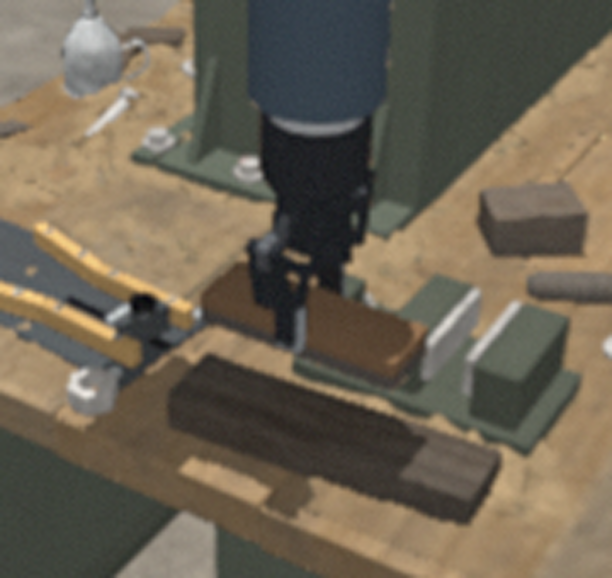

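The stone is held level below the gripper at (310,320), clear of the board. Now carry it to the holder's x ≈ -145 mm.

>>> send_rows:
  rows:
    - [[0, 15, 4, 0], [2, 40, 4, -1], [6, 68, 4, -2], [12, 98, 4, -3], [20, 128, 4, -4], [28, 158, 4, -5], [36, 188, 4, -6], [44, 218, 4, -6]]

```text
time_s: 4.92
tool_pos: [530.7, 41.1, 132.6]
eef_rot: [-0.001, -0.67, 0.743, 0.0]
contact_force: [1.1, -0.2, -4.7]
gripper_width: 50.5
```

>>> send_rows:
  rows:
    - [[4, 30, 0, 0], [8, 60, 0, 0], [12, 90, 0, 0], [14, 115, -5, 0], [16, 138, -12, 0], [16, 153, -22, 0], [16, 160, -34, 0], [16, 160, -46, 0]]

```text
time_s: 5.58
tool_pos: [546.1, 202.5, 84.9]
eef_rot: [-0.001, -0.67, 0.742, 0.001]
contact_force: [0.4, 0.3, -4.1]
gripper_width: 50.6
```

>>> send_rows:
  rows:
    - [[1, -2, -10, 0], [1, -2, -20, 0], [1, -2, -28, 0], [1, -2, -35, 0], [1, -2, -40, 0], [1, -2, -44, 0], [1, -2, -46, 0], [1, -2, -46, 0]]

```text
time_s: 6.25
tool_pos: [547.1, 200.4, 38.7]
eef_rot: [-0.001, -0.67, 0.742, 0.001]
contact_force: [-0.0, 1.3, -4.3]
gripper_width: 50.7
```

```bash
python3 - <<'E'
from h import *
b=bot.snapshot("scene")[:,:,::-1]
cv2.imwrite("pics/p1.png",cv2.resize(b[100:250,110:270],None,fx=3.6,fy=3.6,interpolation=cv2.INTER_CUBIC))
E
```

```text
(no output)
```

View pics/p1.png

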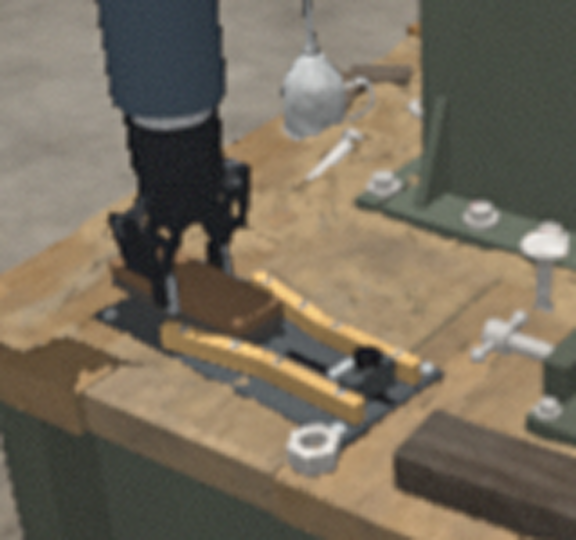

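The stone hovers just above the plate with its leading end (about (265,320)) between the flared rails, as intended. Lower the last 5 mm gently.

>>> send_rows:
  rows:
    - [[0, 0, -1, 0], [0, 0, -2, 0], [0, 0, -3, 0], [0, 0, -4, 0], [0, 0, -5, 0], [0, 0, -5.5, 0], [0, 0, -5.5, 0], [0, 0, -5.5, 0]]

```text
time_s: 6.97
tool_pos: [547.3, 200.5, 33.6]
eef_rot: [-0.001, -0.67, 0.742, 0.001]
contact_force: [0.5, -0.5, -3.7]
gripper_width: 50.6
```

>>> send_rows:
  rows:
    - [[0, 0, -0.5, 0], [0, 0, -1, 0], [0, 0, -1.5, 0], [0, 0, -2, 0], [0, 0, -2, 0], [0, 0, -2, 0], [0, 0, -2, 0], [0, 0, -2, 0]]

```text
time_s: 7.63
tool_pos: [547.4, 200.5, 33.2]
eef_rot: [-0.0, -0.67, 0.742, 0.0]
contact_force: [-4.4, -0.4, 8.9]
gripper_width: 51.0
```

Touchdown at TCP z 33.2, as computed. Release.

>>> send_rows:
  rows:
    - [[0, 0, 0.5, 0], [0, 0, 0.5, 0], [0, 0, 0.5, 0], [0, 0, 0.5, 0], [0, 0, 0.5, 0], [0, 0, 0.5, 0], [0, 0, 0.5, 0], [0, 0, 0.5, 0]]
  jaw: 0.2

```text
time_s: 8.3
tool_pos: [547.4, 200.5, 33.6]
eef_rot: [-0.001, -0.67, 0.742, 0.0]
contact_force: [-0.1, -0.4, 0.8]
gripper_width: 68.6
```

>>> send_rows:
  rows:
    - [[0, 0, 5, 0], [0, 0, 12, 0], [0, 0, 20, 0], [0, 0, 32, 0], [0, 0, 46, 0], [0, 0, 60, 0], [0, 0, 72, 0], [0, 0, 80, 0]]

```text
time_s: 8.97
tool_pos: [548.2, 200.9, 116.1]
eef_rot: [0.001, -0.67, 0.742, 0.0]
contact_force: [0.7, -0.0, -0.5]
gripper_width: 68.5
```

>>> send_rows:
  rows:
    - [[1, 14, 0, 0], [3, 30, 0, 0], [5, 48, 0, 0], [6, 66, 0, 0], [8, 84, 0, 0], [9, 100, 0, 0], [10, 110, 0, 0], [10.5, 114, 0, 0]]
  jaw: 1

```text
time_s: 9.63
tool_pos: [558.3, 317.1, 115.1]
eef_rot: [0.0, -0.671, 0.741, 0.0]
contact_force: [0.6, -0.3, -0.2]
gripper_width: -0.1
```

```bash
python3 - <<'E'
from h import *
b=bot.snapshot("scene")[:,:,::-1];a=bot.snapshot("top")[:,:,::-1]
cv2.imwrite("pics/q_scene.png",b);cv2.imwrite("pics/q_top.png",a)
cv2.imwrite("pics/q1.png",cv2.resize(b[100:250,110:270],None,fx=3.6,fy=3.6,interpolation=cv2.INTER_CUBIC))
cv2.imwrite("pics/q2.png",cv2.resize(a[170:270,60:230],None,fx=4.5,fy=4.5,interpolation=cv2.INTER_CUBIC))
E
```

```text
(no output)
```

View pics/q1.png

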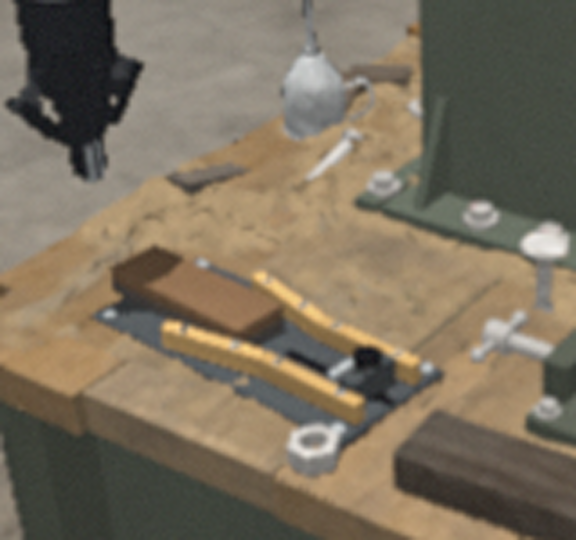

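View pics/q2.png

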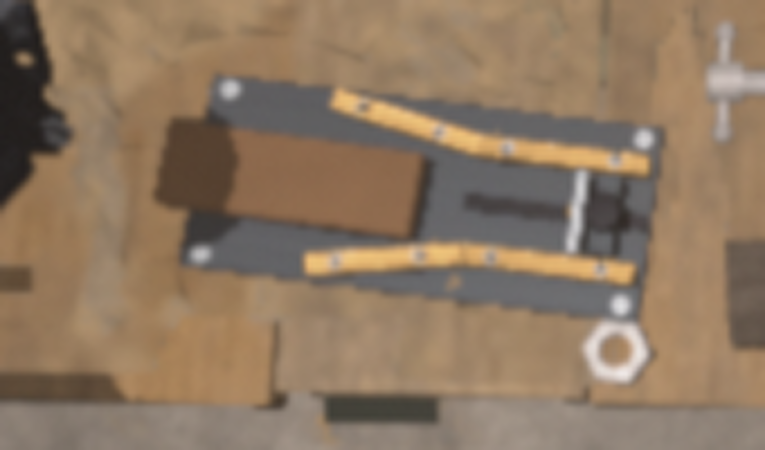

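The stone lies flat and let go, in line with the guides, corners at about (172,118), (430,156), (415,237), (156,204) in the crop; the bystanders are in place. Check its position in the holder frame.

```bash
cat >> h.py <<'E'
T0=np.array([532.63,56.0]); RM=np.array([[-.10025,.99496],[-.99496,-.10025]])
def toh(P): return (np.atleast_2d(P)[:,:2]-T0)@RM
E
python3 - <<'E'
from h import *
c=np.array([(172,118),(430,156),(415,237),(156,204)])/4.5+[60,170]
P=plane("top",c,36); print(toh(P).round(1), toh(P).mean(0)); print(P.round(1))
o=bot.get_obs(); print(o['time_s'],toh(o['tool_pos']))
E
```

```text
[[-220.    25.6]
 [ -58.    21.6]
 [ -59.1  -28.3]
 [-219.8  -27.9]] [-139.23661104   -2.27186857]
[[580.1 272.3  36. ]
 [559.9 111.6  36. ]
 [510.4 117.7  36. ]
 [526.9 277.5  36. ]]
9.7333 [[-260.97981296   -0.38395969]]
```

>>> send_rows:
  rows:
    - [[0, 0, -12, 0], [0, 0, -26, 0], [0, 0, -42, 0], [0, 0, -56, 0], [0, 0, -68, 0], [0, 0, -76, 0], [0, 0, -81, 0], [0, 0, -83, 0]]

```text
time_s: 10.4
tool_pos: [558.2, 315.1, 31.9]
eef_rot: [-0.0, -0.671, 0.742, 0.0]
contact_force: [0.3, 0.4, -0.2]
gripper_width: -0.0
```

>>> send_rows:
  rows:
    - [[-0.3, -3, 0, 0], [-0.6, -6, 0, 0], [-0.9, -9, 0, 0], [-1.2, -12, 0, 0], [-1.5, -15, 0, 0], [-1.8, -18, 0, 0], [-2.1, -21, 0, 0], [-2.4, -24, 0, 0]]

```text
time_s: 11.07
tool_pos: [555.8, 290.8, 31.9]
eef_rot: [-0.0, -0.671, 0.742, 0.0]
contact_force: [-0.3, 0.2, -0.0]
gripper_width: -0.0
```

>>> send_rows:
  rows:
    - [[-0.3, -2.5, 0, 0], [-0.5, -5, 0, 0], [-0.8, -7.5, 0, 0], [-1, -10, 0, 0], [-1.3, -12.5, 0, 0], [-1.5, -15, 0, 0], [-1.8, -17.5, 0, 0], [-2, -20, 0, 0]]

```text
time_s: 11.73
tool_pos: [553.8, 270.6, 31.9]
eef_rot: [0.0, -0.671, 0.742, 0.0]
contact_force: [0.0, 1.4, -1.9]
gripper_width: 0.3
```

>>> send_rows:
  rows:
    - [[-0.3, -2, 0, 0], [-0.4, -4, 0, 0], [-0.6, -6, 0, 0], [-0.8, -8, 0, 0], [-1, -10, 0, 0], [-1.2, -12, 0, 0], [-1.4, -14, 0, 0], [-1.6, -16, 0, 0]]

```text
time_s: 12.4
tool_pos: [552.2, 254.4, 32.0]
eef_rot: [0.0, -0.671, 0.742, 0.0]
contact_force: [0.9, 0.1, -0.7]
gripper_width: -0.3
```

>>> send_rows:
  rows:
    - [[-0.2, -1.5, 0, 0], [-0.3, -3, 0, 0], [-0.5, -4.5, 0, 0], [-0.6, -6, 0, 0], [-0.8, -7.5, 0, 0], [-0.9, -9, 0, 0], [-1.1, -10.5, 0, 0], [-1.2, -12, 0, 0]]

```text
time_s: 13.07
tool_pos: [551.0, 242.3, 31.9]
eef_rot: [0.0, -0.671, 0.742, 0.0]
contact_force: [0.1, 1.9, -0.1]
gripper_width: 0.1
```

```bash
python3 - <<'E'
from h import *
b=bot.snapshot("scene")[:,:,::-1]
cv2.imwrite("pics/r1.png",cv2.resize(b[100:250,110:270],None,fx=3.6,fy=3.6,interpolation=cv2.INTER_CUBIC))
o=bot.get_obs(); print(o['tool_pos'],toh(o['tool_pos']),o['contact_force'])
E
```

```text
[550.94698854 241.97979622  31.96153332] [[-186.87873615   -0.41980365]] [-0.41600903  0.6970319  -1.67517199]
```

View pics/r1.png

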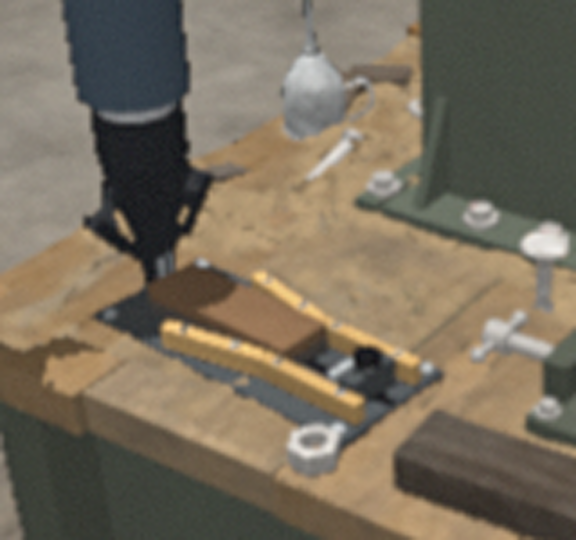

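The stone's leading end is just entering the parallel part at (320,345), moving with ~1–2 N. Continue.

>>> send_rows:
  rows:
    - [[-0.2, -2, 0, 0], [-0.4, -4, 0, 0], [-0.6, -6, 0, 0], [-0.8, -8, 0, 0], [-1, -10, 0, 0], [-1.2, -12, 0, 0], [-1.4, -14, 0, 0], [-1.6, -16, 0, 0]]

```text
time_s: 13.78
tool_pos: [549.3, 225.8, 32.0]
eef_rot: [-0.0, -0.671, 0.742, 0.0]
contact_force: [0.5, 1.5, -0.1]
gripper_width: -0.0
```

>>> send_rows:
  rows:
    - [[-0.2, -1.5, 0, 0], [-0.3, -3, 0, 0], [-0.5, -4.5, 0, 0], [-0.6, -6, 0, 0], [-0.8, -7.5, 0, 0], [-0.9, -9, 0, 0], [-1.1, -10.5, 0, 0], [-1.2, -12, 0, 0]]

```text
time_s: 14.45
tool_pos: [548.1, 213.6, 32.0]
eef_rot: [-0.0, -0.671, 0.742, -0.0]
contact_force: [0.7, 2.5, -0.7]
gripper_width: 0.2
```

>>> send_rows:
  rows:
    - [[-0.1, -1, 0, 0], [-0.2, -2, 0, 0], [-0.3, -3, 0, 0], [-0.4, -4, 0, 0], [-0.5, -5, 0, 0], [-0.6, -6, 0, 0], [-0.7, -7, 0, 0], [-0.8, -8, 0, 0]]

```text
time_s: 15.12
tool_pos: [547.3, 205.5, 32.0]
eef_rot: [-0.0, -0.671, 0.742, 0.0]
contact_force: [-0.9, 1.8, -1.7]
gripper_width: 0.0
```

```bash
python3 - <<'E'
from h import *
b=bot.snapshot("scene")[:,:,::-1]; a=bot.snapshot("top")[:,:,::-1]
cv2.imwrite("pics/r2.png",np.hstack([cv2.resize(b[160:235,145:245],None,fx=4,fy=4,interpolation=cv2.INTER_CUBIC),cv2.resize(a[175:250,120:220],None,fx=4,fy=4,interpolation=cv2.INTER_CUBIC)]))
o=bot.get_obs(); print(o['tool_pos'],toh(o['tool_pos']),o['contact_force'])
E
```

```text
[547.26184523 205.38881201  31.98981382] [[-150.10273488   -0.41812767]] [ 0.20159646  1.65619144 -0.5651797 ]
```

View pics/r2.png

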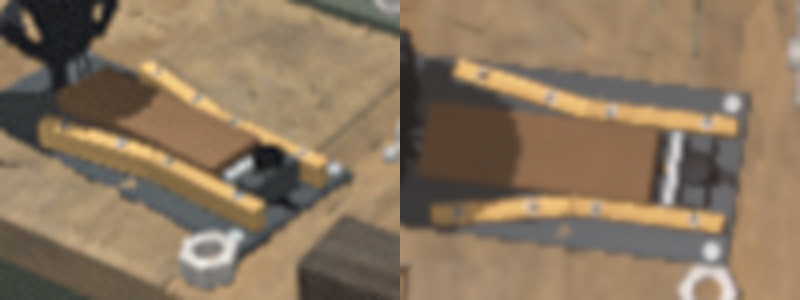

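The leading edge is at about (658,165) in the right half, with the white face at (668,165): a gap of roughly 5–10 mm. Now feel for it in small steps.

>>> send_rows:
  rows:
    - [[0, -0.4, 0, 0], [-0.1, -0.8, 0, 0], [-0.1, -1.2, 0, 0], [-0.2, -1.6, 0, 0], [-0.2, -2, 0, 0], [-0.2, -2.4, 0, 0], [-0.3, -2.8, 0, 0], [-0.3, -3, 0, 0]]

```text
time_s: 15.88
tool_pos: [546.9, 202.3, 32.0]
eef_rot: [-0.0, -0.67, 0.742, -0.0]
contact_force: [0.1, 1.0, -0.2]
gripper_width: -0.4
```

>>> send_rows:
  rows:
    - [[0, -0.3, 0, 0], [-0.1, -0.6, 0, 0], [-0.1, -0.9, 0, 0], [-0.1, -1.2, 0, 0], [-0.2, -1.5, 0, 0], [-0.2, -1.8, 0, 0], [-0.2, -2, 0, 0], [-0.2, -2, 0, 0]]

```text
time_s: 16.55
tool_pos: [546.7, 200.2, 32.0]
eef_rot: [-0.0, -0.67, 0.742, -0.0]
contact_force: [-0.6, 2.1, -0.8]
gripper_width: 0.1
```

>>> send_rows:
  rows:
    - [[0, -0.3, 0, 0], [-0.1, -0.6, 0, 0], [-0.1, -0.9, 0, 0], [-0.1, -1.2, 0, 0], [-0.2, -1.5, 0, 0], [-0.2, -1.8, 0, 0], [-0.2, -2, 0, 0], [-0.2, -2, 0, 0]]

```text
time_s: 17.22
tool_pos: [546.5, 198.2, 32.0]
eef_rot: [-0.0, -0.67, 0.742, -0.0]
contact_force: [-1.3, 2.7, -0.7]
gripper_width: -0.1
```

```bash
python3 - <<'E'
from h import *
a=bot.snapshot("top")[:,:,::-1]
cv2.imwrite("pics/r3.png",cv2.resize(a[195:235,170:215],None,fx=12,fy=12,interpolation=cv2.INTER_CUBIC))
for _ in range(1):
    o=bot.get_obs(); print(o['tool_pos'],toh(o['tool_pos']),o['contact_force'])
E
```

```text
[546.48457004 198.19094287  31.96146877] [[-142.86322117   -0.46989902]] [ 0.419862    1.37295038 -0.42987138]
```

View pics/r3.png

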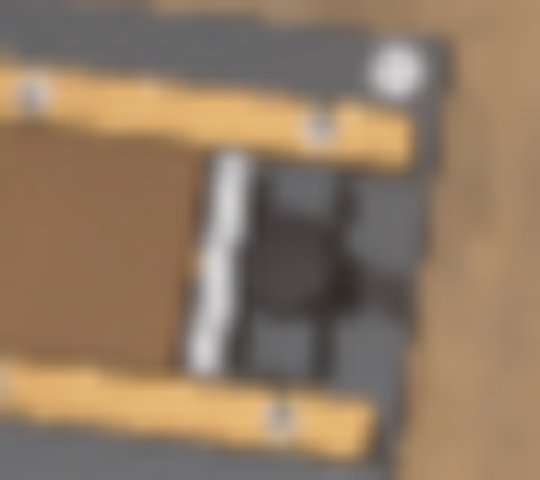

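The gap from stone edge (198,230) to the white face (213,230) is about 1 original pixel (≈3 mm), so contact with the pin is near. Continue slowly.

>>> send_rows:
  rows:
    - [[0, -0.3, 0, 0], [-0.1, -0.6, 0, 0], [-0.1, -0.9, 0, 0], [-0.1, -1.2, 0, 0], [-0.1, -1.5, 0, 0], [-0.2, -1.5, 0, 0], [-0.2, -1.5, 0, 0], [-0.2, -1.5, 0, 0]]

```text
time_s: 17.93
tool_pos: [546.3, 196.6, 32.0]
eef_rot: [-0.0, -0.67, 0.742, -0.0]
contact_force: [1.3, 1.9, -0.2]
gripper_width: 0.3
```

>>> send_rows:
  rows:
    - [[0, -0.3, 0, 0], [-0.1, -0.6, 0, 0], [-0.1, -0.9, 0, 0], [-0.1, -1.2, 0, 0], [-0.1, -1.5, 0, 0], [-0.2, -1.5, 0, 0], [-0.2, -1.5, 0, 0], [-0.2, -1.5, 0, 0]]

```text
time_s: 18.6
tool_pos: [546.2, 195.3, 32.0]
eef_rot: [-0.0, -0.671, 0.742, -0.0]
contact_force: [0.3, 2.9, -1.4]
gripper_width: 0.0
```

>>> send_rows:
  rows:
    - [[0, -0.3, 0, 0], [-0.1, -0.6, 0, 0], [-0.1, -0.9, 0, 0], [-0.1, -1.2, 0, 0], [-0.1, -1.5, 0, 0], [-0.2, -1.5, 0, 0], [-0.2, -1.5, 0, 0], [-0.2, -1.5, 0, 0]]

```text
time_s: 19.27
tool_pos: [546.3, 194.6, 32.1]
eef_rot: [0.001, -0.671, 0.742, 0.0]
contact_force: [0.5, 5.7, -1.9]
gripper_width: 0.4
```

>>> send_rows:
  rows:
    - [[0, -0.2, 0, 0], [0, -0.4, 0, 0], [-0.1, -0.6, 0, 0], [-0.1, -0.8, 0, 0], [-0.1, -1, 0, 0], [-0.1, -1, 0, 0], [-0.1, -1, 0, 0], [-0.1, -1, 0, 0]]

```text
time_s: 19.93
tool_pos: [546.5, 194.4, 32.3]
eef_rot: [0.001, -0.671, 0.742, 0.0]
contact_force: [0.3, 6.4, -1.8]
gripper_width: -0.1
```

The stop is felt: force rises to ~6 N and the tool lags its target. Press a little further to about 12–14 N.

>>> send_rows:
  rows:
    - [[0, -0.6, 0, 0], [-0.1, -0.9, 0, 0], [-0.1, -1.2, 0, 0], [-0.1, -1.4, 0, 0], [-0.2, -1.6, 0, 0], [-0.2, -1.8, 0, 0], [-0.2, -1.8, 0, 0], [-0.2, -1.8, 0, 0]]

```text
time_s: 20.6
tool_pos: [546.6, 194.1, 32.5]
eef_rot: [0.003, -0.671, 0.742, 0.001]
contact_force: [0.3, 8.1, -1.3]
gripper_width: -0.0
```

>>> send_rows:
  rows:
    - [[-0.1, -1.2, 0, 0], [-0.1, -1.6, 0, 0], [-0.2, -2, 0, 0], [-0.2, -2.3, 0, 0], [-0.2, -2.6, 0, 0], [-0.2, -2.6, 0, 0], [-0.2, -2.6, 0, 0], [-0.2, -2.6, 0, 0]]

```text
time_s: 21.27
tool_pos: [547.0, 193.7, 32.9]
eef_rot: [0.005, -0.671, 0.742, 0.002]
contact_force: [-0.1, 10.4, -0.6]
gripper_width: 0.0
```

```bash
python3 - <<'E'
from h import *
a=bot.snapshot("top")[:,:,::-1]
cv2.imwrite("pics/r4.png",cv2.resize(a[195:235,170:215],None,fx=12,fy=12,interpolation=cv2.INTER_CUBIC))
o=bot.get_obs(); print(o['tool_pos'],toh(o['tool_pos']),o['contact_force'],o['moment'])
E
```

```text
[547.05215654 193.64907465  32.92924583] [[-138.4011445     0.55014914]] [ 0.10949957 10.59004637 -1.7778626 ] [ 3.65397546  0.04433907 -0.03817602]
```

View pics/r4.png

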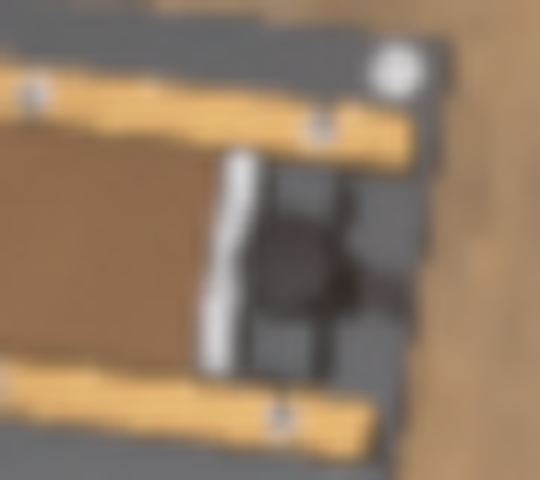

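The stone's front now sits flush along the whole white face (edge at about (215,240), no gap), at ~10.5 N. Ease off slowly.

>>> send_rows:
  rows:
    - [[-0.2, -2.4, -0.2, 0], [-0.2, -2.1, -0.2, 0], [-0.2, -1.8, -0.2, 0], [-0.1, -1.5, -0.2, 0], [-0.1, -1.2, -0.2, 0], [-0.1, -0.9, -0.2, 0], [0, -0.6, -0.2, 0], [0, -0.4, -0.2, 0]]

```text
time_s: 21.98
tool_pos: [547.1, 194.2, 32.7]
eef_rot: [0.005, -0.671, 0.742, 0.002]
contact_force: [0.9, 6.1, -2.0]
gripper_width: 0.1
```

>>> send_rows:
  rows:
    - [[0, -0.3, 0, 0], [0, -0.1, 0, 0], [0, 0.1, 0, 0], [0, 0.3, 0, 0], [0, 0.5, 0, 0], [0, 0.7, 0, 0], [0, 0.9, 0, 0], [0, 1.1, 0, 0]]

```text
time_s: 22.65
tool_pos: [546.9, 194.9, 32.6]
eef_rot: [0.005, -0.671, 0.742, 0.002]
contact_force: [0.6, 2.6, -2.0]
gripper_width: -0.0
```

>>> send_rows:
  rows:
    - [[0, 0.2, 0, 0], [0, 0.4, 0, 0], [0, 0.6, 0, 0], [0, 0.8, 0, 0], [0.1, 1, 0, 0], [0.1, 1.2, 0, 0], [0.1, 1.4, 0, 0], [0.1, 1.6, 0, 0]]

```text
time_s: 23.32
tool_pos: [547.0, 196.3, 32.7]
eef_rot: [0.005, -0.671, 0.742, 0.002]
contact_force: [-0.8, 0.4, 1.0]
gripper_width: -0.1
```

>>> send_rows:
  rows:
    - [[0, 0.5, 0, 0], [0.1, 1, 0, 0], [0.2, 2, 0, 0], [0.4, 4, 0, 0], [0.7, 7, 0, 0], [1.1, 11, 0, 0], [1.5, 15, 0, 0], [2, 20, 0, 0]]

```text
time_s: 23.98
tool_pos: [549.0, 216.7, 32.7]
eef_rot: [0.005, -0.671, 0.742, 0.002]
contact_force: [-0.0, -0.6, -0.2]
gripper_width: -0.4
```

```bash
python3 - <<'E'
from h import *
a=bot.snapshot("top")[:,:,::-1]
cv2.imwrite("pics/r5.png",cv2.resize(a[195:235,170:215],None,fx=12,fy=12,interpolation=cv2.INTER_CUBIC))
o=bot.get_obs(); print(o['tool_pos'],o['contact_force'])
E
```

```text
[549.2714463  217.64399324  32.74466371] [0.55650017 0.41744428 0.77702275]
```

View pics/r5.png

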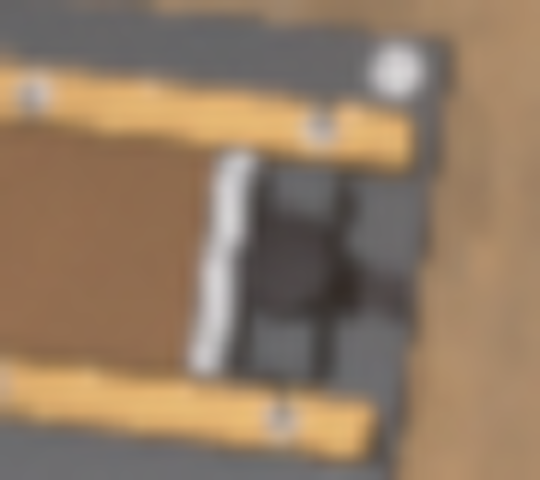

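The stone still rests along the white face with no dark gap (unlike the earlier view). Raise the hand and check numerically.

>>> send_rows:
  rows:
    - [[1, 10, 5, 0], [2, 20, 14, 0], [3, 30, 28, 0], [4, 40, 45, 0], [5, 50, 65, 0], [6, 60, 85, 0], [7, 70, 100, 0], [8, 75, 105, 0]]

```text
time_s: 24.7
tool_pos: [558.5, 294.9, 141.1]
eef_rot: [0.008, -0.671, 0.741, 0.001]
contact_force: [-0.2, 0.1, 0.9]
gripper_width: 0.0
```

```bash
python3 - <<'E'
from h import *
a=bot.snapshot("top")[:,:,::-1];b=bot.snapshot("scene")[:,:,::-1]
cv2.imwrite("pics/f_top.png",a)
cv2.imwrite("pics/f1.png",np.hstack([cv2.resize(b[140:240,140:240],None,fx=4,fy=4,interpolation=cv2.INTER_CUBIC),cv2.resize(a[155:255,120:220],None,fx=4,fy=4,interpolation=cv2.INTER_CUBIC)]))
# brightness profile along holder x at z=35, averaged over y, vs. earlier saved (enlarged) views
def prof(img,off,s):
    xs=np.arange(14,50,1.5); out=[]
    for x in xs:
        P=np.array([np.r_[T0+RM@[x,y],35] for y in np.r_[-20:-7:2,7:20:2]]); uv=(proj("top",P)-off+.5)*s-.5
        out.append(cv2.remap(img,uv[:,0].astype(np.float32),uv[:,1].astype(np.float32),cv2.INTER_LINEAR).mean(axis=(0,1)))
    return xs,np.array(out)
for n in("r3","r4","r5"):
    xs,p=prof(cv2.imread(f"pics/{n}.png"),np.array([170,195]),12); print(n,p[:,1].astype(int))
xs,p=prof(a.copy(),np.zeros(2),1); print("now",p[:,1].astype(int)); print(xs)
o=bot.get_obs(); print(o['time_s'],o['contact_force'])
E
```

```text
r3 [108 108 108 108 108 108 107 104  96  93 107 140 176 198 196 172 132  94
  70  66  74  81  85  86]
r4 [107 107 107 107 107 107 108 108 107 106 110 121 145 176 196 195 171 133
  97  77  75  81  84  86]
r5 [107 108 108 108 108 108 108 107 106 109 119 142 173 196 199 180 143 103
  76  67  74  81  85  86]
now [105 106 106 106 106 106 106 106 106 109 120 140 168 187 189 172 138 105
  79  71  74  79  82  84]
[14.  15.5 17.  18.5 20.  21.5 23.  24.5 26.  27.5 29.  30.5 32.  33.5
 35.  36.5 38.  39.5 41.  42.5 44.  45.5 47.  48.5]
24.8 [ 0.04778676 -0.49169671  0.37304677]
```

View pics/f1.png

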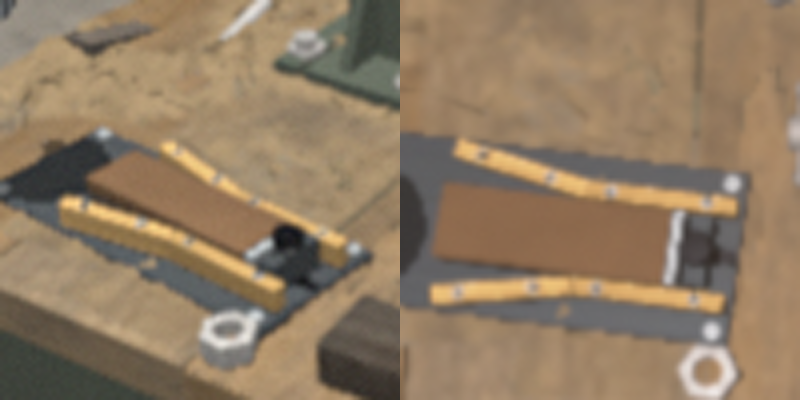

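The stone lies flat between the parallel guides, and its front touches the white face (right half, about (668,245)). The dip in the brightness profile that marked the gap earlier is gone. The nut and stud are where they were and the hand is clear, so I'll hand in.

```bash
python3 - <<'E'
from h import *
c=np.array([(445,183),(668,212),(660,282),(433,257)])
c=np.c_[(c[:,0]-400)/4+120,c[:,1]/4+155]
H=toh(plane("top",c,36)); print(H.round(1),H.mean(0).round(1))
bot.close_job()
E
```

```text
[[-126.4   24.2]
 [  28.7   22.8]
 [  30.3  -25.2]
 [-125.7  -27.1]] [-48.3  -1.3]
the job is handed in; nothing more can be done
```

The stone is home between the parallel guides, against the end stop and let go, and I handed the job in at about 25 s of the 67 s allowed. There was no verdict, and I had no direct reading of the pin, so the checks below are my own.

**What I did:** I lifted the stone off its board and laid it flat on the plate at about holder x = -140 mm, with its leading end between the flared guides. I released it there, then pushed its tail with the closed fingers. The stop was felt at about 6 N, and I pressed to about 10.5 N, well under the 25 N limit. I then eased off over about 2 s and took the hand away.

**Last checks:**
- **Position:** the stone's centre measured about x = -48 mm and y = -1 mm in the holder frame, lying flat and in line with the guides. My corner readings are only good to about 2–3 mm. The 4 mm centring limit is mainly assured by the guides, which leave 1.5 mm each side.
- **Home against the stop:** the brightness profile no longer showed the roughly 3 mm gap seen just before contact. That means the stone is on the face, which implies the pin is pressed in.
- **Surroundings:** the nut had not moved in the last picture. The stud and offcut were outside that crop, but the arm's path kept clear of both. The contact force was back to zero within noise.

**Disagreements:** while pressing, the tool drifted up about 1 mm and tilted slightly. When the jaws closed on the stone they showed 6 N upward, probably the fingertips brushing the board. Neither had a visible effect.

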